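Take the hand-coded cap off a dosing canister

TASK

Take the blue cap off the white detergent canister and finish holding it level in the gripper, straight above the neck and about 8 cm higher than where it sat. It is a bayonet cap that may be left- or right-handed and nothing shows which: try turning it one way and, if it soon stops dead, the other way until it comes to its end, then lift it straight off. Do not drop it or knock over or shift the things standing around.

Things in the scene. Friction and masses are not known exactly. Their poses are not given: they have to be found in the camera images.
- cap_center (a point): Centre of the blue ribbed round cap (56 mm diameter, 30 mm high, 60 g; white disc with a small black mark on top), half-way up its grip drum; z up, x towards the black mark. Seated: centre 15 mm above the neck's top face, 127 mm above the worktop. Below the drum a 24 mm stem with three lugs reaches 22.5 mm into the neck. Grip of 20 to 40 N is enough; turned on against a stop it slips.
- cap: The cap; origin on its axis at the drum's underside, axes as its centre. Bayonet of hidden hand, drawn anew each time: the wrong way it turns 5 to 24 degrees to a hard stop, lifting at most 2 mm; the right way 55 to 72 degrees, almost freely, to a hard stop, and there (within about 4 degrees) it lifts straight out. Turning takes under 0.2 N m until a stop is met.
- neck (a point): Centre of the top face of the canister's neck, on the cap's turning axis, 112 mm above the worktop: the plane on which the cap's drum rests. The neck is 52 mm in diameter and stands 12 mm above the canister's flat top.
- canister: White canister with blue side panels, fixed to the worktop: 120 mm (its x) by 180 mm (its y), flat top 100 mm above its origin, which is the centre of its underside; z up. The neck axis is at +45 mm along its y; a low carry handle (top 125 mm above the worktop) spans -19 to -87 mm along its y. Above, the wall cupboard's rail runs along y at x = 0.62 m, its underside 0.557 m over the worktop; an orange crate with bottles up to 0.34 m tall stands on the left.
- stain_stick_center (a point): Centre of a green-capped stain-remover stick standing upright on the worktop, 29 mm diameter, 99 mm high. To be left alone.
- wax_tin_center (a point): Centre of a flat dark green tin on the worktop, 70 mm diameter, 25 mm high. To be left alone.
- tape_roll_center (a point): Centre of a beige tape roll lying flat on the worktop, 96 mm diameter, 25 mm high. To be left alone.
Mind the look-alikes: they are no part of the job. Of the things shaped like the cap, the blue one is meant.

How it is judged:
By the outcome, as a careful person would: the job done as asked, in the order asked, and still so for the second after the job is handed in, while the arm keeps its last pose, push and grip.
It also fails if it takes over 45 s, if anything falls off the work surface, if the arm or the gripper's body presses on something with over 40 N, if the wrist force passes 120 N, or if a joint passes its speed limit or range.

ROBOT

A 6-joint arm with a two-finger parallel gripper is mounted at the origin on a cart in front of the work surface, level with it; the furniture and walls round the work are solid. World frame = base frame: x ahead of the robot, y to its left, z up, the work surface at z = 0. Lengths are in m, angles in degrees, forces in N, time in s.
With the tool pointing down it reaches from about 0.4 to 0.825 m from the base axis. Payload 7 kg.
Tool frame: the origin (TCP) lies on the centre line of the jaws, within the pads' length; the fingertips stand 11 mm ahead of it and the grasp point (between the pads) lies 8 mm behind it; z points along the fingers, y is the line along which they close (so a half turn about z gives the same grasp; the last joint's range is limited). The gripper opens to 88 mm and grips with 3 to 60 N. Pads are 19 mm wide; open, the fingers measure 130 mm over their backs; the gripper's body (78 mm by 193 mm) begins 47 mm behind the grasp point.
Start: joints at [93.455, 20.546, 0.682, 0, -70.136, -16.507], TCP at [0.152, 0.658, 0.238] pointing down, gripper open.
Joint ranges: [-176.03, 176.03], [-82.01, 121.73], [-58.28, 71.71], [-173.87, 95.51], [-174.79, -0.11], [-173.66, 173.66]. Speed limits (degrees/s): [136.94, 136.94, 172.46, 180, 180, 180].

INTERFACE

Orientations are given as [roll, pitch, yaw] about the fixed x, y, z axes, in that order (R = Rz(yaw) Ry(pitch) Rx(roll)).
In Python, from plant import r, capture, camera_model, job gives the robot as it stands.
- The arm moves only by the tool drive_tool, never from a script. Its argument "increments" is a list that holds one entry, the list of rows, each a list of 5 numbers: the gripper's target within -1 to 1 (fully open at 1, half-way at 0, shut at -1), then the shift along the tool's x, y, z scaled (see below), then the turn about the tool's z scaled (see below). In form: [[[gripper, tx, ty, tz, roll], ...]]. A call has 1 to 5 rows; each row is the pose to reach, as a shift and turn from the pose commanded when the call began, along the tool's axes at that moment, turning the shorter way round; what a row does not reach only later rows make up. The controller multiplies each number of a shift by 120 mm and each number of a turn by 360 degrees. A row lasts 1/8 s, in which the tool goes at most 62.5 mm and 10.7 degrees, less where a joint would pass 70% of its speed; a pose out of reach is approached as far as the arm can. A call with a number of a shift or a turn outside -1 to 1 is refused whole. A call with a gripper value outside its range is refused whole. The fingers move at their own pace and stop on an object; "squeeze" is the grip in N (left out, the last holds). Time passes only in rows, so rows that repeat a pose let the fingers close. It gives the time, the measured TCP pose, the force, the opening and the grip force at its end, in the units of the state.
- r.get_state(): the state, without advancing time (a new reading comes with each control period).
- capture(name): name is "scene" or "top" or "wrist"; returns the picture (384x512x3 uint8, red, green, blue); there is no depth.
- camera_model(name): a dict with "camera_matrix" (3x3 intrinsics, pixels), "rvec" (rotation vector, rad) and "tvec" (3), from world to camera coordinates, as OpenCV has them. Camera axes: x right, y down, z forward; pixel columns grow to the right and rows downward; lengths in m; the calibration is good to about 2 mm. The wrist camera is an equidistant fisheye: a pixel r from the principal point sees the ray r / f radians off the axis. A picture is of the moment at which its call begins: read the wrist's pose just before it. camera_model takes no time and is no camera call; for the wrist camera it gives the pose at the moment of the call.
- job.close_job(): hands the job in; it is judged then, once.
The state is a dict: "time_s": time; "joints": joint angles; "qd": joint speeds; "joint_torque": joint torques, N m; "tcp_pos": TCP position; "eef_rot": TCP orientation; "contact_force": force on the tool from outside, world axes, zero at the start; "moment": the same for the moment, N m; "gripper_width": finger opening in m; "gripper_force": force on a finger pad.
Only numpy, scipy, OpenCV 4.12 (cv2) and the standard library are available. Lean on these libraries where they do the work, as an engineer would, in place of code of your own. Each camera call takes 0.05 s, during which the arm holds its last target. There are 200 camera calls.

## Working session

There is one attempt and no reset: what is moved stays moved. The work goes in short steps, Python scripts to look and compute and a tool call to move; the robot and the scene stay as the last step left them, time stands still between calls to the robot, and variables do not carry over. Pictures are saved under pics/ and viewed, at most 10 in all, crops included, and the job is handed in when it is done.

Besides the shell and the picture viewer there is one more tool, called after "Request:" in YAML: its name, and indented under it one key for each argument. drive_tool: Moves the arm, as the interface text tells. Its arguments: {"type":"object","properties":{"increments":{"type":"array"},"squeeze":{"type":"number"}},"required":["increments"]}

```bash
mkdir -p pics
python3 - <<'E'
from plant import r,capture,camera_model
import cv2
s=r.get_state();print(s)
a=capture("scene");b=capture("top")
import numpy as np
cv2.imwrite("pics/s.png",a[...,::-1]);cv2.imwrite("pics/t.png",b[...,::-1])
for n in("scene","top"):print(camera_model(n))
E
```

```text
{'time_s': 0.0, 'joints': array([ 9.34542307e+01,  2.05915092e+01,  6.32945804e-01, -1.97458610e-02,
       -7.01353799e+01, -1.65072737e+01]), 'qd': array([ 0.05518372,  0.01357437, -0.0236325 , -0.02556125,  0.04403481,
        0.00690209]), 'joint_torque': array([ 5.16867863e-05, -5.82704008e+01,  2.93071014e+01,  6.99741930e+00,
        7.19486197e-03, -1.48699041e-04]), 'tcp_pos': array([0.15236737, 0.65709026, 0.23661672]), 'eef_rot': array([ 1.79904654e+02, -8.89811038e-03, -1.30597604e+01]), 'contact_force': array([-0.64245083, -0.36558591, -0.35225177]), 'moment': array([-0.03937779, -0.00543677,  0.0460769 ]), 'gripper_force': 0.0, 'gripper_width': 0.08755768674370122}
{'camera_matrix': array([[350.16573704,   0.        , 253.24304184],
       [  0.        , 350.16573704, 197.43829008],
       [  0.        ,   0.        ,   1.        ]]), 'rvec': array([ 2.25927511, -0.80595208,  0.34240993]), 'tvec': array([-0.45065804,  0.27290665,  0.78234745])}
{'camera_matrix': array([[370.55312432,   0.        , 259.78235593],
       [  0.        , 370.55312432, 193.74074311],
       [  0.        ,   0.        ,   1.        ]]), 'rvec': array([ 2.06750006, -2.14426481,  0.25039439]), 'tvec': array([-0.05613045,  0.54274579,  0.88735761])}
```

View pics/s.png

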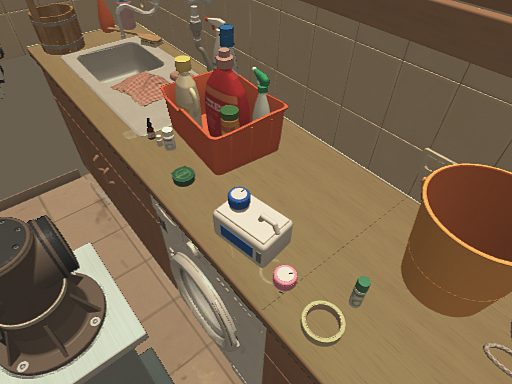

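View pics/t.png

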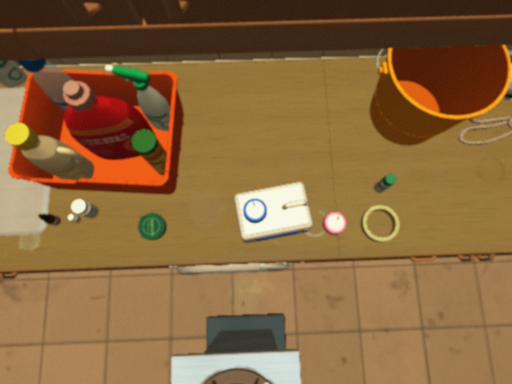

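The scene view shows the canister with its blue cap at scene (239,197) and top (255,210). Three things could be mistaken for it:
- the pink-rimmed cap at scene (285,276), top (335,222)
- the blue bottle cap in the crate at scene (227,35)
- the green tin at scene (183,176), top (152,226)

I choose the blue cap on the canister.

```bash
cat > h.py <<'E'
import numpy as np,cv2
from plant import r,capture,camera_model
def ray(n,uv,m=None):
    m=m or camera_model(n);R=cv2.Rodrigues(np.array(m["rvec"]))[0];K=m["camera_matrix"]
    x=np.array([(uv[0]-K[0,2])/K[0,0],(uv[1]-K[1,2])/K[1,1]])
    if n=="wrist":
        t=np.hypot(*x);d=np.array([*(x/max(t,1e-9)*np.sin(t)),np.cos(t)])
    else:d=np.array([*x,1.])
    return -R.T@np.array(m["tvec"]).ravel(),R.T@d
def onz(n,uv,z,m=None):
    c,d=ray(n,uv,m);return c+d*(z-c[2])/d[2]
E
python3 - <<'E'
from h import *
for n,f,c,h in(("scene","s",(239,197),22),("top","t",(255,210),18)):
    a=cv2.imread(f"pics/{f}.png");x0,y0=c[0]-h,c[1]-h
    hsv=cv2.cvtColor(a,cv2.COLOR_BGR2HSV)[y0:y0+2*h,x0:x0+2*h]
    mk=cv2.inRange(hsv,(95,110,40),(130,255,255))
    cs,_=cv2.findContours(mk,cv2.RETR_EXTERNAL,2);k=max(cs,key=cv2.contourArea)
    e=cv2.minEnclosingCircle(k);uv=(e[0][0]+x0,e[0][1]+y0)
    print(n,uv,e[1],cv2.boundingRect(k),[onz(n,uv,z).round(4) for z in(.127,.142)],ray(n,uv))
a=cv2.imread("pics/t.png")
for c in((302,184),(236,196),(243,240),(310,230)):print(c,onz("top",c,.1).round(3))
A=cv2.imread("pics/s.png")[165:285,190:310];B=a[165:255,220:310]
cv2.imwrite("pics/c.png",np.hstack([cv2.resize(A,(400,400),interpolation=2),cv2.resize(B,(400,400),interpolation=2)]))
E
```

```text
scene (238.5, 197.8333339691162) 11.787569046020508 (11, 12, 22, 23) [array([ 0.4837, -0.0617,  0.127 ]), array([ 0.475 , -0.0733,  0.142 ])] (array([ 0.11847059, -0.5501415 ,  0.75693283]), array([ 0.41693825,  0.55758988, -0.71904795]))
top (254.6071434020996, 210.3035717010498) 11.288371086120605 (7, 8, 22, 22) [array([ 0.4858, -0.0612,  0.127 ]), array([ 0.483 , -0.0612,  0.142 ])] (array([ 0.32759054, -0.06214069,  0.98688911]), array([ 0.18111406,  0.00104708, -0.98457581]))
(302, 184) [ 0.553 -0.181  0.1  ]
(236, 196) [ 0.528 -0.017  0.1  ]
(243, 240) [ 0.42  -0.031  0.1  ]
(310, 230) [ 0.438 -0.193  0.1  ]
```

View pics/c.png

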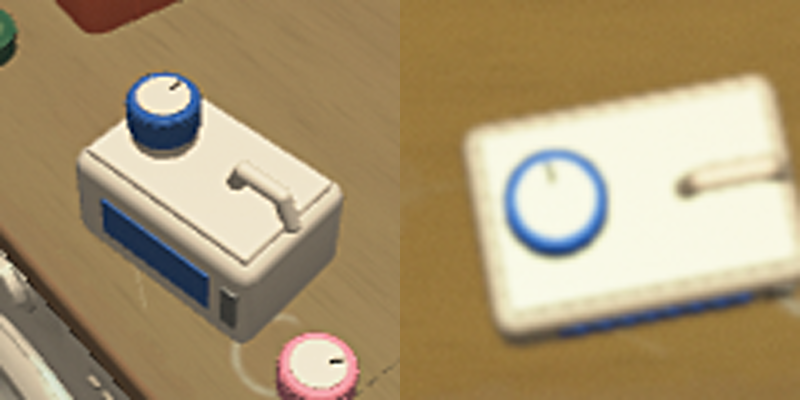

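The crop confirms it: the blue ribbed cap with its black mark sits on the canister at about (0.485, -0.061). The two views agree to about 2 mm, and the canister's yaw is about 9°. I'll travel at z = 0.237.

Request:
drive_tool:
  increments:
    - [[1,0.225,0.29,0,0],[1,0.45,0.58,0,0],[1,0.675,0.87,0,0]]

```text
time_s: 0.48
tcp_pos: [0.2081, 0.536, 0.237]
eef_rot: [179.9, -0.0, -13.0]
contact_force: [0.9, 0.1, 0.1]
gripper_width: 0.0874
gripper_force: 0.0
```

Request:
drive_tool:
  increments:
    - [[1,0.225,0.29,0,0],[1,0.45,0.58,0,0],[1,0.675,0.87,0,0]]

```text
time_s: 0.85
tcp_pos: [0.2635, 0.416, 0.2373]
eef_rot: [180.0, 0.0, -13.0]
contact_force: [0.6, 1.3, 1.2]
gripper_width: 0.0875
gripper_force: 0.0
```

Request:
drive_tool:
  increments:
    - [[1,0.225,0.29,0,0],[1,0.45,0.58,0,0],[1,0.675,0.87,0,0]]

```text
time_s: 1.23
tcp_pos: [0.3187, 0.296, 0.2374]
eef_rot: [180.0, 0.0, -13.0]
contact_force: [0.6, 0.4, -0.5]
gripper_width: 0.0881
gripper_force: 0.0
```

Request:
drive_tool:
  increments:
    - [[1,0.225,0.29,0,0],[1,0.45,0.58,0,0],[1,0.675,0.87,0,0]]

```text
time_s: 1.6
tcp_pos: [0.374, 0.1761, 0.2376]
eef_rot: [-180.0, 0.0, -13.0]
contact_force: [0.9, 0.8, 0.2]
gripper_width: 0.0882
gripper_force: 0.0
```

Request:
drive_tool:
  increments:
    - [[1,0.225,0.29,0,0],[1,0.45,0.58,0,0],[1,0.675,0.87,0,0],[1,0.675,0.87,0,0]]

```text
time_s: 2.1
tcp_pos: [0.4294, 0.0553, 0.2372]
eef_rot: [180.0, 0.0, -13.3]
contact_force: [0.5, 0.8, -0.9]
gripper_width: 0.0878
gripper_force: 0.0
```

Request:
drive_tool:
  increments:
    - [[1,0.225,0.28,0,0.02],[1,0.45,0.56,0,0.05],[1,0.67,0.84,0,0.08],[1,0.67,0.84,0,0.11],[1,0.67,0.84,0,0.11]]

```text
time_s: 2.72
tcp_pos: [0.4844, -0.0586, 0.2372]
eef_rot: [180.0, 0.0, -52.6]
contact_force: [-0.0, -0.0, 0.3]
gripper_width: 0.0874
gripper_force: 0.0
```

Request:
drive_tool:
  increments:
    - [[1,0,0,0,0.03],[1,0,0,0,0.055],[1,0,0,0,0.08],[1,0,0,0,0.11],[1,0,0,0,0.11]]

```text
time_s: 3.35
tcp_pos: [0.4845, -0.0579, 0.2377]
eef_rot: [-180.0, 0.0, -91.9]
contact_force: [-0.5, -0.0, -0.6]
gripper_width: 0.0881
gripper_force: 0.0
```

Run:
```python
from h import *
s=r.get_state();print(s["tcp_pos"],s["eef_rot"],s["joints"],s["contact_force"],s["moment"])
m=camera_model("wrist");a=capture("wrist")[...,::-1].copy()
np.savez("m.npz",**m);cv2.imwrite("pics/w.png",a)
mk=cv2.inRange(cv2.cvtColor(a,cv2.COLOR_BGR2HSV),(95,110,40),(130,255,255))
cs,_=cv2.findContours(mk,cv2.RETR_EXTERNAL,2)
for k in cs:
    if cv2.contourArea(k)>60:
        e=cv2.minEnclosingCircle(k);print(e,cv2.boundingRect(k),onz("wrist",e[0],.142,m),onz("wrist",e[0],.127,m))
```

```text
[ 0.48446309 -0.05785212  0.23765838] [-1.79989470e+02  1.08148232e-02 -9.18884474e+01] [ 1.63326700e+01  2.66633750e+00 -2.22110135e+01 -7.69479872e-03
 -6.51092658e+01 -1.82178805e+01] [-0.53575003 -0.00118191 -0.63217031] [ 0.11925164 -0.08107551 -0.02336186]
((258.5, 182.87704467773438), 32.31315994262695) (227, 151, 64, 65) [ 0.48553025 -0.06567179  0.142     ] [ 0.48572776 -0.06160425  0.127     ]
```

View pics/w.png

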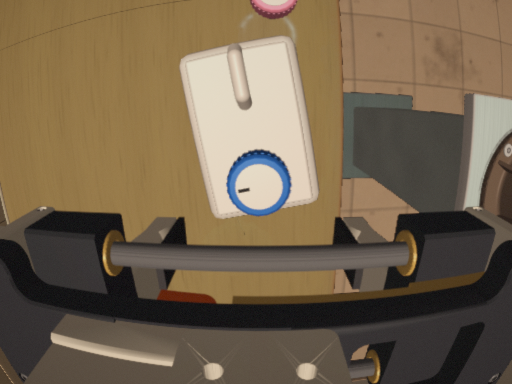

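The wrist view shows the cap's white disc at pixel (258,187), which gives about (0.4855, -0.062), in agreement with the fixed cameras. The finger line is clear of the handle, so I'll descend and close.

Request:
drive_tool:
  increments:
    - [[1,0.03,-0.01,0.25,0],[1,0.03,-0.01,0.5,0],[1,0.03,-0.01,0.75,0],[1,0.03,-0.01,0.97,0],[1,0.03,-0.01,0.97,0]]

```text
time_s: 4.03
tcp_pos: [0.4843, -0.0624, 0.1196]
eef_rot: [179.8, -0.1, -92.0]
contact_force: [0.4, 0.4, 1.2]
gripper_width: 0.0877
gripper_force: 0.0
```

Request:
drive_tool:
  increments:
    - [[-0.3,0,0,0,0],[-1,0,0,0,0],[-1,0,0,0,0],[-1,0,0,0,0],[-1,0,0,0,0]]
  squeeze: 30

```text
time_s: 4.65
tcp_pos: [0.4859, -0.0624, 0.1217]
eef_rot: [-180.0, 0.0, -92.2]
contact_force: [-1.0, 1.8, 5.7]
gripper_width: 0.0557
gripper_force: 30.0
```

Run:
```python
from h import *
s=r.get_state();print({k:np.round(v,4) for k,v in s.items()})
```

```text
{'time_s': np.float64(4.65), 'joints': array([ 1.57330e+01,  9.56060e+00, -3.13029e+01,  9.80000e-03,
       -4.90964e+01, -1.79758e+01]), 'qd': array([ 0.0565,  0.0677, -0.0257,  0.0168, -0.1878, -0.0695]), 'joint_torque': array([-4.73700e-01, -3.48199e+01,  2.25507e+01,  5.42750e+00,
        5.47200e-01, -1.07000e-02]), 'tcp_pos': array([ 0.4859, -0.0624,  0.1217]), 'eef_rot': array([-1.799596e+02,  5.300000e-03, -9.223640e+01]), 'contact_force': array([-1.0449,  1.7971,  5.7193]), 'moment': array([0.5465, 0.6733, 0.0562]), 'gripper_force': np.float64(30.0011), 'gripper_width': np.float64(0.0557)}
```

Request:
drive_tool:
  increments:
    - [[-1,0,0,0,0.01],[-1,0,0,0,0.02],[-1,0,0,0,0.02]]

```text
time_s: 5.03
tcp_pos: [0.4863, -0.0625, 0.1217]
eef_rot: [-179.9, 0.0, -99.4]
contact_force: [0.1, -0.2, 6.4]
gripper_width: 0.0552
gripper_force: 30.0
```

```bash
cat > st.py <<'E'
from h import *
s=r.get_state();print({k:np.round(s[k],4) for k in("time_s","tcp_pos","eef_rot","contact_force","moment","gripper_force","gripper_width")},s["joints"][5])
E
python3 st.py
```

```text
{'time_s': np.float64(5.025), 'tcp_pos': array([ 0.4863, -0.0625,  0.1217]), 'eef_rot': array([-1.799293e+02,  7.700000e-03, -9.941310e+01]), 'contact_force': array([ 0.0998, -0.2112,  6.378 ]), 'moment': array([ 0.1353,  0.1136, -0.0508]), 'gripper_force': np.float64(30.0013), 'gripper_width': np.float64(0.0552)} -25.158688151190184
```

Turning freely so far (7°), so I'll continue in small steps.

Request:
drive_tool:
  increments:
    - [[-1,0,0,0,0.01],[-1,0,0,0,0.02],[-1,0,0,0,0.02]]

```text
time_s: 5.4
tcp_pos: [0.4864, -0.0624, 0.1217]
eef_rot: [-179.9, 0.0, -106.6]
contact_force: [-0.6, 0.1, 5.8]
gripper_width: 0.0552
gripper_force: 30.0
```

```bash
python3 st.py
```

```text
{'time_s': np.float64(5.4), 'tcp_pos': array([ 0.4864, -0.0624,  0.1217]), 'eef_rot': array([-1.799278e+02,  1.890000e-02, -1.065924e+02]), 'contact_force': array([-0.5678,  0.1174,  5.7923]), 'moment': array([ 0.0939,  0.017 , -0.0129]), 'gripper_force': np.float64(30.0011), 'gripper_width': np.float64(0.0552)} -32.34125148004535
```

Request:
drive_tool:
  increments:
    - [[-1,0,0,0,0.01],[-1,0,0,0,0.02],[-1,0,0,0,0.02]]

```text
time_s: 5.78
tcp_pos: [0.4864, -0.0624, 0.1217]
eef_rot: [-179.9, 0.0, -113.8]
contact_force: [-0.3, 0.5, 5.8]
gripper_width: 0.0556
gripper_force: 30.0
```

```bash
python3 st.py
```

```text
{'time_s': np.float64(5.775), 'tcp_pos': array([ 0.4864, -0.0624,  0.1217]), 'eef_rot': array([-1.799314e+02,  2.910000e-02, -1.137910e+02]), 'contact_force': array([-0.3088,  0.4797,  5.7756]), 'moment': array([ 0.0622, -0.0044, -0.0399]), 'gripper_force': np.float64(30.001), 'gripper_width': np.float64(0.0556)} -39.54023541995836
```

Request:
drive_tool:
  increments:
    - [[-1,0,0,0,0.01],[-1,0,0,0,0.02],[-1,0,0,0,0.02]]

```text
time_s: 6.15
tcp_pos: [0.4863, -0.0625, 0.1217]
eef_rot: [-179.9, 0.0, -121.0]
contact_force: [-1.0, -0.9, 4.5]
gripper_width: 0.0556
gripper_force: 30.0
```

```bash
python3 st.py
```

```text
{'time_s': np.float64(6.15), 'tcp_pos': array([ 0.4863, -0.0625,  0.1217]), 'eef_rot': array([-1.799426e+02,  2.970000e-02, -1.209900e+02]), 'contact_force': array([-1.013 , -0.8737,  4.4763]), 'moment': array([ 0.126 ,  0.0899, -0.1353]), 'gripper_force': np.float64(30.0012), 'gripper_width': np.float64(0.0556)} -46.73788211670972
```

That's 28.8° at under 0.2 N m, past the 24° limit for the wrong way, so this is the right direction.

Request:
drive_tool:
  increments:
    - [[-1,0,0,0,0.015],[-1,0,0,0,0.03],[-1,0,0,0,0.045],[-1,0,0,0,0.06],[-1,0,0,0,0.06]]

```text
time_s: 6.78
tcp_pos: [0.4861, -0.0625, 0.1217]
eef_rot: [-180.0, 0.0, -142.6]
contact_force: [-1.6, -0.7, 6.5]
gripper_width: 0.0556
gripper_force: 30.0
```

```bash
python3 st.py
```

```text
{'time_s': np.float64(6.775), 'tcp_pos': array([ 0.4861, -0.0625,  0.1217]), 'eef_rot': array([-1.799645e+02,  3.810000e-02, -1.426176e+02]), 'contact_force': array([-1.6345, -0.7277,  6.4838]), 'moment': array([ 0.0163,  0.3523, -0.0842]), 'gripper_force': np.float64(30.0015), 'gripper_width': np.float64(0.0556)} -68.36572903009412
```

Request:
drive_tool:
  increments:
    - [[-1,0,0,0,0.01],[-1,0,0,0,0.015],[-1,0,0,0,0.015]]

```text
time_s: 7.15
tcp_pos: [0.486, -0.0625, 0.1217]
eef_rot: [-180.0, 0.0, -148.0]
contact_force: [-1.5, 1.3, 7.8]
gripper_width: 0.0555
gripper_force: 30.0
```

```bash
python3 st.py
```

```text
{'time_s': np.float64(7.15), 'tcp_pos': array([ 0.486 , -0.0625,  0.1217]), 'eef_rot': array([-1.799719e+02,  3.460000e-02, -1.479653e+02]), 'contact_force': array([-1.4939,  1.2636,  7.843 ]), 'moment': array([ 0.1832,  0.328 , -0.0977]), 'gripper_force': np.float64(30.0016), 'gripper_width': np.float64(0.0555)} -73.7133310767481
```

Request:
drive_tool:
  increments:
    - [[-1,0,0,0,0.006],[-1,0,0,0,0.012],[-1,0,0,0,0.012]]

```text
time_s: 7.52
tcp_pos: [0.486, -0.0625, 0.1217]
eef_rot: [-180.0, 0.0, -152.3]
contact_force: [-0.4, 0.2, 7.4]
gripper_width: 0.0556
gripper_force: 30.0
```

```bash
python3 st.py
```

```text
{'time_s': np.float64(7.525), 'tcp_pos': array([ 0.486 , -0.0625,  0.1217]), 'eef_rot': array([-1.799755e+02,  3.570000e-02, -1.522953e+02]), 'contact_force': array([-0.4478,  0.2135,  7.3581]), 'moment': array([ 0.2255,  0.429 , -0.0452]), 'gripper_force': np.float64(30.0014), 'gripper_width': np.float64(0.0556)} -78.0400993916841
```

Request:
drive_tool:
  increments:
    - [[-1,0,0,0,0.006],[-1,0,0,0,0.01],[-1,0,0,0,0.01]]

```text
time_s: 7.9
tcp_pos: [0.4857, -0.0621, 0.1217]
eef_rot: [180.0, 0.0, -155.9]
contact_force: [-3.8, 2.9, 9.4]
gripper_width: 0.0558
gripper_force: 30.0
```

```bash
python3 st.py
```

```text
{'time_s': np.float64(7.9), 'tcp_pos': array([ 0.4857, -0.0621,  0.1217]), 'eef_rot': array([ 1.799825e+02,  2.390000e-02, -1.558774e+02]), 'contact_force': array([-3.7731,  2.8993,  9.362 ]), 'moment': array([1.4506, 1.291 , 0.1068]), 'gripper_force': np.float64(30.0014), 'gripper_width': np.float64(0.0558)} -81.61869424873393
```

Request:
drive_tool:
  increments:
    - [[-1,0,0,0,0.006],[-1,0,0,0,0.006]]

```text
time_s: 8.15
tcp_pos: [0.4853, -0.0618, 0.1217]
eef_rot: [179.9, -0.0, -158.0]
contact_force: [-5.8, 6.2, 12.0]
gripper_width: 0.0557
gripper_force: 30.0
```

```bash
python3 st.py
```

```text
{'time_s': np.float64(8.15), 'tcp_pos': array([ 0.4853, -0.0618,  0.1217]), 'eef_rot': array([ 1.799474e+02, -5.700000e-03, -1.580425e+02]), 'contact_force': array([-5.7881,  6.2179, 12.0059]), 'moment': array([2.3959, 2.1521, 0.1355]), 'gripper_force': np.float64(30.0018), 'gripper_width': np.float64(0.0557)} -83.78037325346969
```

The stop has been met at about 62–63°, with side force and moments climbing. I'll ease back 2.5° and then lift gently.

Request:
drive_tool:
  increments:
    - [[-1,0,0,0,-0.007],[-1,0,0,-0.02,-0.007],[-1,0,0,-0.04,-0.007],[-1,0,0,-0.06,-0.007],[-1,0,0,-0.06,-0.007]]

```text
time_s: 8.78
tcp_pos: [0.4855, -0.0625, 0.1284]
eef_rot: [180.0, -0.0, -155.6]
contact_force: [-2.0, 0.4, 0.8]
gripper_width: 0.0554
gripper_force: 30.0
```

```bash
python3 st.py
```

```text
{'time_s': np.float64(8.775), 'tcp_pos': array([ 0.4855, -0.0625,  0.1284]), 'eef_rot': array([ 1.799947e+02, -2.140000e-02, -1.556216e+02]), 'contact_force': array([-2.0458,  0.4217,  0.7579]), 'moment': array([0.3207, 0.5238, 0.0081]), 'gripper_force': np.float64(30.0), 'gripper_width': np.float64(0.0554)} -81.34582261592253
```

It rises 7 mm with almost no force. I'll lift the rest of the way, to a total of 80 mm.

Request:
drive_tool:
  increments:
    - [[-1,0,0,-0.1,0],[-1,0,0,-0.2,0],[-1,0,0,-0.3,0],[-1,0,0,-0.3,0]]

```text
time_s: 9.28
tcp_pos: [0.4866, -0.0623, 0.1659]
eef_rot: [-180.0, 0.2, -155.6]
contact_force: [-0.3, -0.4, -0.5]
gripper_width: 0.0552
gripper_force: 30.0
```

Request:
drive_tool:
  increments:
    - [[-1,0,0,-0.1,0],[-1,0,0,-0.2,0],[-1,0,0,-0.31,0],[-1,0,0,-0.31,0],[-1,0,0,-0.31,0]]

```text
time_s: 9.9
tcp_pos: [0.4855, -0.0624, 0.2014]
eef_rot: [180.0, -0.0, -155.6]
contact_force: [-0.3, 0.2, -1.0]
gripper_width: 0.0555
gripper_force: 30.0
```

```bash
python3 st.py
python3 - <<'E'
from h import *
a=capture("scene")[...,::-1].copy();b=capture("top")[...,::-1].copy()
cv2.imwrite("pics/f.png",np.hstack([cv2.resize(a[130:310,150:330],(400,400),interpolation=2),cv2.resize(b[150:270,200:320],(400,400),interpolation=2)]))
E
```

```text
{'time_s': np.float64(9.9), 'tcp_pos': array([ 0.4855, -0.0624,  0.2014]), 'eef_rot': array([ 1.799858e+02, -5.000000e-04, -1.556186e+02]), 'contact_force': array([-0.3044,  0.1854, -0.994 ]), 'moment': array([ 0.0639, -0.0849, -0.0256]), 'gripper_force': np.float64(29.9999), 'gripper_width': np.float64(0.0555)} -81.34301333428878
```

View pics/f.png

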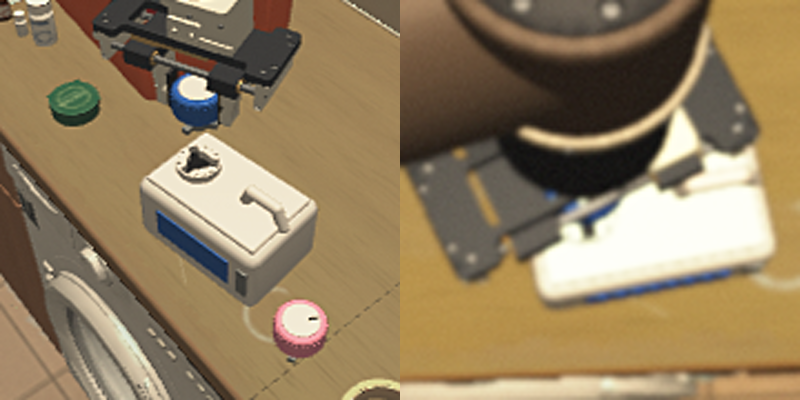

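The crop shows the blue cap level between the fingers at crop pixel (195,100), above the open neck at (198,160). The canister, tin and pink cap stand where they were. The TCP rose 79.7 mm.

```bash
python3 -c "
from plant import job
print(job.close_job())"
```

```text
the job is handed in; nothing more can be done
None
```

The blue cap came off after a turn of about 62° (clockwise from above) to its stop, and the gripper holds it level about 8 cm above the neck; the job is handed in at 9.9 s, with nothing around it seen to have moved.

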